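Lock a glass syringe in its fall-test stand, draw the plunger to half and hold

ROBOT

A 7-joint arm with a two-finger parallel gripper is mounted at the origin on the work surface. World frame = base frame: x ahead of the robot, y to its left, z up, the work surface at z = 0. Lengths are in mm, angles in rad, forces in N, time in s.
With the tool pointing down it reaches from about 425 to 950 mm from the base axis. Payload 16.7 kg.
Tool frame: the origin (TCP) lies midway between the tips of the shut fingers; the grasp point (between the pads) lies 19 mm behind it; z points along the fingers, y is the direction in which the jaws open and shut (so a half turn about z gives the same grasp; the last joint's range is limited). The gripper opens to 94 mm and grips with 3 to 60 N. Pads are 16 mm wide; open, the fingers measure 119 mm over their backs; the gripper's body (75 mm by 177 mm) begins 78 mm behind the grasp point.
Start: joints at [1.141, 0.426, 0.074, 1.606, -0.034, 1.111, -0.067], TCP at [187.029, -648.533, 205.467] pointing down, gripper open.
Joint ranges: [-2.85, 2.85], [-0.5, 2.14], [-1.23, 1.37], [0.21, 2.46], [-1.02, 4.16], [0.16, 2.05], [-2.73, 2.73]. Speed limits (rad/s): [1.89, 1.89, 2.39, 2.39, 3.01, 3.01, 3.01].

INTERFACE

Orientations are given as [roll, pitch, yaw] about the fixed x, y, z axes, in that order (R = Rz(yaw) Ry(pitch) Rx(roll)).
In Python, from rig import manip gives the robot as it stands.
- The arm moves only by the tool jog_arm, never from a script. Its argument "plan" is a list of rows, each a list of 7 numbers: the turn, a rotation vector about the tool's x, y, z in units of 5 degrees (1.0 is 5 degrees), then the shift along the tool's x, y, z in units of 40 mm (1.0 is 40 mm), then the finger opening in mm, from 0 to 94. A call has 1 to 12 rows; each row is the pose to reach, as a shift and turn from the pose commanded when the call began, along the tool's axes at that moment; what a row does not reach only later rows make up. A row lasts 1/12 s, in which the tool goes at most 41.7 mm and 7.16 degrees, less where a joint would pass 70% of its speed; a pose out of reach is approached as far as the arm can. A call with a gripper value outside its range is refused whole. The fingers move at their own pace and stop on an object; "squeeze" is the grip in N (left out, the last holds). Time passes only in rows, so rows that repeat a pose let the fingers close. It gives the time, the measured TCP pose, the force and the opening at its end, in the units of the state.
- manip.read_state(): the state, without advancing time (a new reading comes with each control period).
- manip.grab_frame(name): name is "side" or "top"; returns the picture (400x640x3 uint8, blue, green, red); there is no depth.
- manip.camera_model(name): a dict with "camera_matrix" (3x3 intrinsics, pixels), "R" (3x3) and "t" (3): a world point X has camera coordinates R X + t. Camera axes: x right, y down, z forward; pixel columns grow to the right and rows downward; lengths in mm; the calibration is good to about 2 mm. A picture is of the moment at which its call begins. camera_model takes no time and is no camera call.
- manip.hand_in(): hands the job in, once; it reports no verdict.
The state is a dict: "clock": time; "joints": joint angles; "joint_vel": joint speeds; "effort": joint torques, N m; "eef_pos": TCP position; "tcp_rot": TCP orientation; "force": force on the tool from outside, world axes, zero at the start; "wrist_torque": the same for the moment, N m; "gripper_width": opening from 0.0 (shut) to 1.0 (fully open).
Only numpy, scipy, OpenCV 4.12 (cv2) and the standard library are available. Lean on these libraries where they do the work, as an engineer would, in place of code of your own. Each camera call takes 0.05 s, during which the arm holds its last target. There are 200 camera calls.

TASK

A ground-glass gas syringe stands upright in its fall-test stand. Swing the lever of the lock ring at its foot clockwise, fully to the white locked mark and up against its stop, then draw the plunger straight up in the barrel, without wrenching it sideways, only until its lower end is level with the heavy half-way line, and finish while still holding it there so that I can shut the outlet and time the fall. Leave the other things on the bench alone.

Things in the scene. Friction and masses are not known exactly. Their poses are not given: they have to be found in the camera images.
- stand: Fixed fall-test stand: grey base plate 18 mm thick, glass barrel upright on it, a 12 mm steel column (top 153 mm up) 72 mm from the axis, 40 deg right of the stand's x, with an arm clipped round the barrel. Origin: on the bore's axis at bench level; x points away from the robot (yaw within 0.5 rad of world x), z up. The plate reaches 53 mm to -x, 97 mm to +x, 60 mm to each side..
- barrel: The clear glass barrel, fixed to the stand; same origin and axes. 33 mm outer diameter, flange at its mouth 48 mm across; bore 26.5 mm in diameter, its floor 52 mm and its mouth 168 mm above the bench. Thin brown graduation rings every 18 mm, and one heavy brown ring, the half-way line.
- lock_ring (a joint): Knurled aluminium ring, 68 mm across, 34 to 53 mm above the bench round the barrel's foot, with one radial lever. Angle in rad, growing clockwise seen from above: 0 fully open, 1.22 locked, the lever at its stop pin by the white mark on the base. In the stand's frame the lever points from the axis at 215 deg minus the angle (counterclockwise from x), towards the robot's side.
- lever_grip (a point): Middle of the lever's black round grip (15 mm thick, 50 mm long, level, radial): 85 mm from the bore's axis, 44 mm above the bench, over free bench; moves with the ring. Takes about 2.5 N here to turn and stays where it is left. A steel stop pin, 7 mm thick, 50 mm tall, stands at each end of the travel, 47 mm from the axis.
- plunger_knob (a point): Centre of the round knob (34 mm in diameter, 17 mm tall) on top of the plunger, a loose frosted-glass rod 25 mm in diameter, 0.1 to 0.2 kg, sliding in the bore. At the start it is fully in, standing on the bore's floor, the knob's centre 207 mm above the bench, 39 mm above the barrel's mouth. Own z points up along the rod. It sinks back if let go.
- plunger_foot (a point): Centre of the plunger's flat lower end, 155 mm below the knob's centre along the rod; on the bore's floor, 52 mm above the bench, at the start. Seen through the clear barrel.
- half_line (a point): Centre of the barrel at the heavy brown half-way line: on the bore's axis, 97.3 mm above the bench (45.3 mm above the bore's floor).
- plunger: The plunger; origin at the centre of its lower end, z up along the rod.
- stopwatch: Bystander: black stopwatch lying flat, 64 mm across, 13 mm thick. Origin: centre of its underside.
- paddle: Bystander: graphite paddle with a wooden handle, 220 mm long, lying along its x axis. Origin: its middle, at bench level.
- tweezers: Bystander: steel tweezers, 190 mm long, lying along its x axis. Origin: its middle, at bench level.
- rod_pot: Bystander: steel pot, 84 mm across and 110 mm tall, of coloured glass rods that reach 270 mm up. Origin: centre of its underside.
Mind the look-alikes: they are no part of the job. What is shaped like the plunger but blue or orange is not meant.

How it is judged (in metres and radians):
On the way, in this order (a step that is already met when the one before it is completed fails the run):
1. the lock ring is turned to its locked mark (value of joint lock_ring above 1.12 rad), for 0.2 s.
2. the plunger's lower end is level with the heavy line, in the grip (z of plunger_foot in the frame of half_line between -0.007 and 0.007 m and contact force between the fingers and plunger above 1 N), for 0.3 s.
At the end, for the whole second after the job is handed in: The lock ring is at its locked mark (joint above 1.12 of 1.22 rad) and the plunger hangs still in the gripper, in the bore and in line with it (within 2 deg), its lower end within 7 mm of the heavy line's height, pressing on the barrel with less than 10 N (all of step 2 and value of joint lock_ring above 1.12 rad and horizontal distance between plunger_foot and half_line below 0.004 m and angle between the z axis of plunger and the z axis of stand, either way round below 0.035 rad and contact force between plunger and barrel below 10 N and linear speed of plunger below 0.01 m/s); the arm keeps its last pose, push and grip.
It fails at once if the plunger is drawn while the ring is not locked (value of joint lock_ring below 1.12 rad and z of plunger_foot in the frame of half_line above -0.035 m).
It fails at once if the plunger is wrenched or jammed hard against the glass barrel (over 45 N) (contact force between plunger and barrel above 45 N).
It fails at once if the plunger is drawn far past the half-way line (over 25 mm) (z of plunger_foot in the frame of half_line above 0.025 m).
It fails at once if a thing lying on the bench beside the stand is disturbed (distance of any of stopwatch, paddle, tweezers, rod_pot from where it was at the start of the episode above 0.03 m).
It also fails if it takes over 51 s, if anything falls off the work surface, if the arm or the gripper's body presses on something with over 40 N, if the wrist force passes 120 N, or if a joint passes its speed limit or range.

## Working session

There is one attempt and no reset: what is moved stays moved. The work goes in short steps, Python scripts to look and compute and a tool call to move; the robot and the scene stay as the last step left them, time stands still between calls to the robot, and variables do not carry over. Pictures are saved under pics/ and viewed, about 8 in all and at most 12, crops included, and the job is handed in when it is done.

Besides the shell and the picture viewer there is one more tool, called in YAML: its name, and indented under it one key for each argument. jog_arm: Moves the arm, as the interface text tells. Its arguments: {"type":"object","properties":{"plan":{"type":"array","items":{"type":"array","items":{"type":"number"}}},"squeeze":{"type":"number"}},"required":["plan"]}

```bash
mkdir -p pics; ls
python3 - <<'E'
from rig import manip
import cv2
s=manip.read_state(); print(s)
for n in("side","top"):
    cv2.imwrite(f"pics/{n}0.png",manip.grab_frame(n)); m=manip.camera_model(n); print(n,m)
E
```

```text
pics
{'clock': 0.0, 'joints': array([ 1.14052641,  0.42674367,  0.07382421,  1.606614  , -0.03406775,
        1.11079594, -0.06707294]), 'joint_vel': array([ 0.00110606, -0.00107418,  0.00097423, -0.00061387,  0.00057144,
        0.0002645 , -0.00034227]), 'effort': array([ 7.27807310e-04, -9.35842180e+01,  3.66684750e+00, -4.54204273e+01,
       -4.90807649e-02,  2.03015126e-02,  8.08440768e-05]), 'eef_pos': array([ 186.89184526, -648.14841663,  204.76396474]), 'tcp_rot': array([-3.14029508e+00,  1.15118920e-04,  2.80803795e-01]), 'force': array([-0.42258294,  0.30490338, -0.03382024]), 'wrist_torque': array([0.03172148, 0.02303003, 0.04169674]), 'gripper_width': 0.9999275387068033}
side {'camera_matrix': array([[472.4815716 ,   0.        , 308.77006801],
       [  0.        , 472.4815716 , 199.53487777],
       [  0.        ,   0.        ,   1.        ]]), 'R': array([[ 0.99267738, -0.1201561 , -0.01241515],
       [-0.09712087, -0.73278104, -0.67349795],
       [ 0.0718273 ,  0.66977195, -0.73908482]]), 't': array([-592.40045151,  237.84068233, 1015.05795407])}
top {'camera_matrix': array([[377.62052683,   0.        , 314.40358552],
       [  0.        , 377.62052683, 201.73758112],
       [  0.        ,   0.        ,   1.        ]]), 'R': array([[-2.36743903e-03, -9.99658318e-01,  2.60315496e-02],
       [-9.96005036e-01,  3.34515221e-05, -8.92970699e-02],
       [ 8.92656880e-02, -2.61389598e-02, -9.95664799e-01]]), 't': array([  63.85988782,  607.09324115, 1044.96800821])}
```

View pics/side0.png

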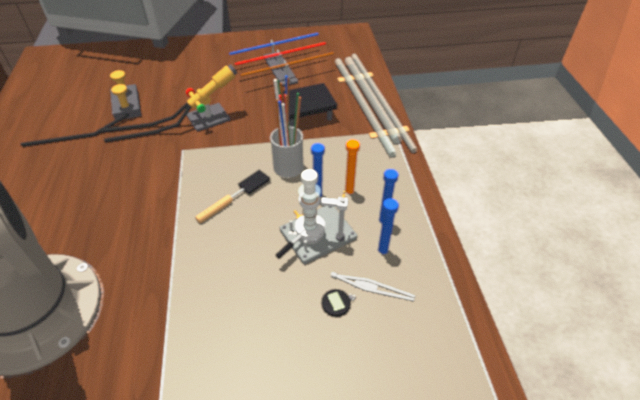

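View pics/top0.png

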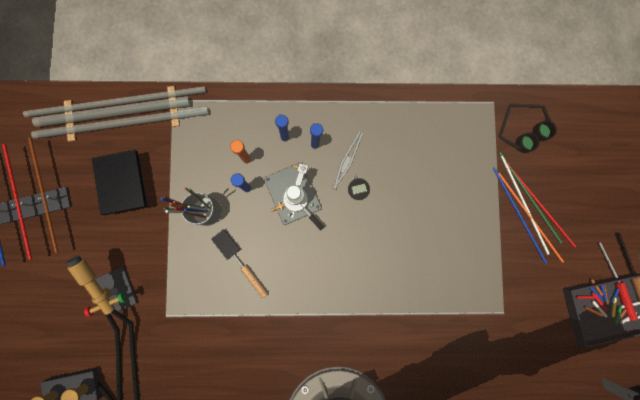

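The side view shows the stand at about (312,225) with a frosted knob at (309,177). The top view shows the knob at (294,194) and the black lever grip at (315,219). Candidates shaped like the plunger, in the side view:
- Blue rods at (318,150), (390,176) and (390,206).
- An orange rod at (352,147).
- The frosted white one in the barrel at (309,177). This fits, because it is clear/white and sits in the stand.

I'll confirm it in one enlarged crop.

Run:
```python
import cv2,numpy as np
s=cv2.imread("pics/side0.png")[160:265,265:365]; t=cv2.imread("pics/top0.png")[155:240,250:340]
a=cv2.resize(s,(400,420),interpolation=cv2.INTER_CUBIC); b=cv2.resize(t,(400,378),interpolation=cv2.INTER_CUBIC)
b=cv2.copyMakeBorder(b,0,42,0,0,0)
cv2.imwrite("pics/c0.png",np.hstack([a,b]))
```

```text
(no output)
```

View pics/c0.png

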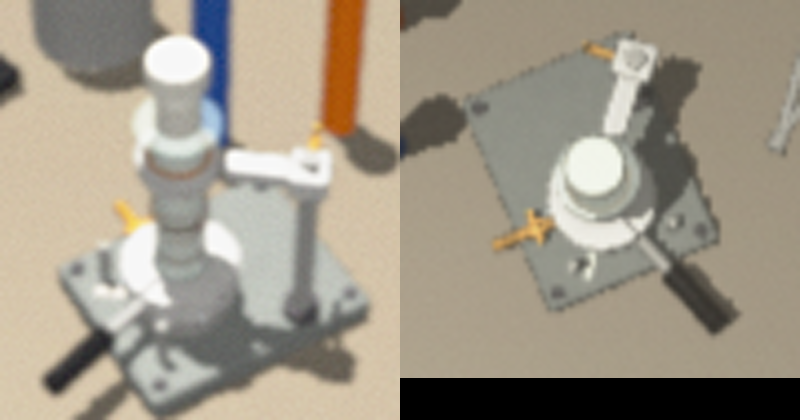

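The crop confirms the frosted-white knob on the rod in the clear barrel. The grip's centre is near top pixel (317,221) and the ring is open. Next I cast rays.

```bash
cat > h.py <<'E'
import numpy as np,cv2
from rig import manip
def ray(n,uv):
    m=manip.camera_model(n); R,t=m["R"],m["t"]
    d=R.T@np.linalg.inv(m["camera_matrix"])@np.array([*uv,1.]); return -R.T@t,d
def on(n,uv,z):
    c,d=ray(n,uv); return c+d*(z-c[2])/d[2]
def pix(n,X):
    m=manip.camera_model(n); p=m["camera_matrix"]@(m["R"]@np.asarray(X,float)+m["t"]); return p[:2]/p[2]
def two(uv1,uv2):
    (a,d),(b,e)=ray("side",uv1),ray("top",uv2); k=np.linalg.lstsq(np.c_[d,-e],b-a,rcond=None)[0]
    return (a+d*k[0]+b+e*k[1])/2,np.linalg.norm(a+d*k[0]-b-e*k[1])
E
python3 - <<'E'
from h import *
np.set_printoptions(precision=1,suppress=True)
T=lambda x,y:((x-400)/4.444+250,y/4.444+155)
S=lambda x,y:(x/4+265,y/4+160)
print("knob top/plane",on("top",T(595,165),215.5),"side",on("side",S(178,60),215.5),"two",two(S(178,60),T(595,165)))
print("grip top",on("top",T(698,295),44),"side",on("side",S(77,363),44))
c=[on("top",T(*p),18) for p in [(465,100),(553,310),(720,240),(632,30)]]
print(c)
for i,j in((1,0),(2,3)): d=c[j]-c[i]; print("yaw x",np.arctan2(d[1],d[0]),np.hypot(*d[:2]))
for i,j in((1,2),(0,3)): d=c[i]-c[j]; print("yaw y",np.arctan2(-d[0],d[1]),np.hypot(*d[:2]))
yaw=np.mean([np.arctan2(*(c[0]-c[1])[1::-1]),np.arctan2(*(c[3]-c[2])[1::-1])])
m=np.mean(c,0)[:2]; print("axis from plate",yaw,m-22*np.array([np.cos(yaw),np.sin(yaw)]))
col=on("top",T(635,60),153); print("column top",col)
for n,p in(("rod_pot",(199,209)),("watch",(359,189)),): print(n,on("top",p,0))
print("blues",on("top",(240,181),150),on("top",(241,191),0), "tweez",on("top",(335,187),0),on("top",(361,133),0), "paddle",on("top",(265,296),0),on("top",(222,236),0))
E
```

```text
knob top/plane [612.7 116.  215.5] side [614.8 114.2 215.5] two (array([614. , 116.1, 213.5]), np.float64(2.0428973158587165))
grip top [550.8  56.4  44. ] side [548.6  54.8  44. ]
[array([677.7, 205.4,  18. ]), array([542.3, 148.2,  18. ]), array([587.1,  41.2,  18. ]), array([723.7,  97.8,  18. ])]
yaw x 0.40047210834517066 146.9444921984467
yaw x 0.3926832557602507 147.8843966221824
yaw y 0.3963382761000574 115.90218843986733
yaw y 0.40437031992852474 117.0539256362776
axis from plate 0.3965776820527107 [612.4 114.7]
column top [679.8  95.3 153. ]
rod_pot [588.5 394.9   0. ]
watch [646.9 -68.1   0. ]
blues [648.3 252.9 150. ] [640.8 275.3   0. ] tweez [652.8   2.1   0. ] [814.1 -76.3   0. ] paddle [341.3 203.1   0. ] [511.  327.5   0. ]
```

jog_arm:
  plan:
    - [0,0,-5.4,13.5,-14.3,0.9,40]
    - [0,0,-5.4,13.5,-14.3,0.9,40]
    - [0,0,-5.4,13.5,-14.3,0.9,40]
    - [0,0,-5.4,13.5,-14.3,0.9,40]
    - [0,0,-5.4,13.5,-14.3,0.9,40]
    - [0,0,-5.4,13.5,-14.3,0.9,40]
    - [0,0,-5.4,13.5,-14.3,0.9,40]
    - [0,0,-5.4,13.5,-14.3,0.9,40]
    - [0,0,-5.4,13.5,-14.3,0.9,40]
    - [0,0,-5.4,13.5,-14.3,0.9,40]
    - [0,0,-5.4,13.5,-14.3,0.9,40]
    - [0,0,-5.4,13.5,-14.3,0.9,40]
  squeeze: 20

```text
clock: 1.1
eef_pos: [416.1, -202.6, 182.6]
tcp_rot: [3.141, 0.0, 0.752]
force: [1.2, -0.9, 0.4]
gripper_width: 0.425
```

```bash
cat >> h.py <<'E'
A=np.array([613.,115.])
def go(pos,yaw,s=None):
    s=s or manip.read_state(); y0=s["tcp_rot"][2]; d=np.array(pos)-s["eef_pos"]; c,k=np.cos(y0),np.sin(y0)
    dy=(yaw-y0+np.pi)%(2*np.pi)-np.pi
    return np.round([-np.degrees(dy)/5,(c*d[0]+k*d[1])/40,(k*d[0]-c*d[1])/40,-d[2]/40],2)
def lev(phi,z,r=92):
    a=np.radians(phi); return go([A[0]+r*np.cos(a),A[1]+r*np.sin(a),z],a-np.pi)
E
python3 -c "
from h import *
print(manip.read_state()['joints'],manip.read_state()['joint_vel'].round(2)); print(lev(223.3,165),lev(223.3,28))"
```

```text
[ 0.61899628  0.12066771 -0.32656908  2.07279984  0.04751773  0.95488175
 -0.55187593] [-0.68  0.05 -0.44  0.01  0.08 -0.05 -1.15]
[-0.05  6.72 -2.43  0.44] [-0.05  6.72 -2.43  3.86]
```

jog_arm:
  plan:
    - [0,0,0,6.4,-2.2,0.4,40]
    - [0,0,0,6.4,-2.2,0.4,40]
    - [0,0,0,6.4,-2.2,0.4,40]
    - [0,0,0,6.4,-2.2,0.4,40]
    - [0,0,0,6.4,-2.2,0.4,40]
    - [0,0,0,6.4,-2.2,0.4,40]
    - [0,0,0,6.4,-2.2,0.4,40]
    - [0,0,0,6.4,-2.2,0.4,40]
    - [0,0,0,6.4,-2.2,0.4,40]
    - [0,0,0,6.4,-2.2,0.4,40]
    - [0,0,0,6.4,-2.2,0.4,40]

```text
clock: 2.02
eef_pos: [542.3, 33.3, 166.6]
tcp_rot: [3.141, 0.001, 0.75]
force: [-0.4, -0.9, -0.5]
gripper_width: 0.424
```

```bash
python3 -c "
from h import *
print(manip.read_state()['joints'],manip.read_state()['joint_vel'].round(2)); print(lev(223.3,165),lev(223.3,28))
s=manip.grab_frame('side');t=manip.grab_frame('top')
a=cv2.resize(s[130:290,240:400],(400,400));b=cv2.resize(t[140:270,230:360],(400,400))
cv2.imwrite('pics/c1.png',np.hstack([a,b]))"
```

```text
[ 0.23136339  0.29112316 -0.4864748   1.91743957  0.16369349  0.97199845
 -1.15085993] [ 0. -0. -0. -0. -0. -0. -0.]
[-0.06  0.39 -0.28  0.04] [-0.06  0.39 -0.28  3.46]
```

View pics/c1.png

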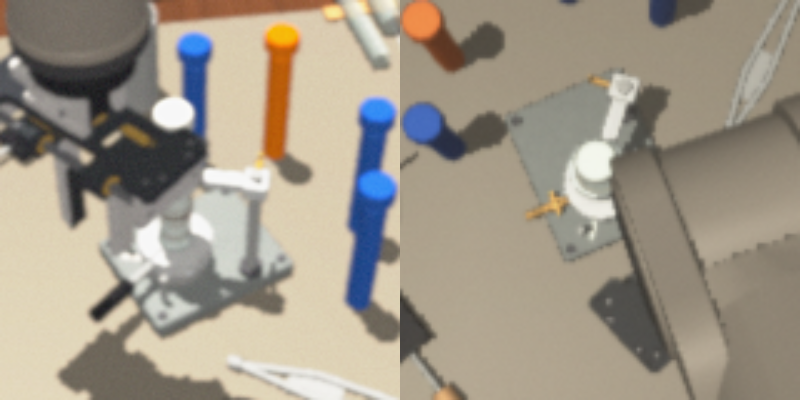

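The jaws straddle the lever's line with the body broadside, clear of the knob. I'm descending slightly further out along the grip.

jog_arm:
  plan:
    - [0,0,0,0.26,-0.28,0.5,40]
    - [0,0,0,0.26,-0.28,1.2,40]
    - [0,0,0,0.26,-0.28,1.9,40]
    - [0,0,0,0.26,-0.28,2.5,40]
    - [0,0,0,0.26,-0.28,3.0,40]
    - [0,0,0,0.26,-0.28,3.3,40]
    - [0,0,0,0.26,-0.28,3.4,40]
    - [0,0,0,0.26,-0.28,3.4,40]
    - [0,0,0,0.26,-0.28,3.4,40]

```text
clock: 2.87
eef_pos: [543.2, 49.8, 31.6]
tcp_rot: [3.141, -0.001, 0.752]
force: [-0.6, 1.1, 0.7]
gripper_width: 0.424
```

```bash
python3 -c "
from h import *
A[:]=613,115
for p in (216,209,202,195,188,181,174,167,163,160,158): print(p,lev(p,30,97))"
```

```text
216 [ 1.41 -0.02 -0.3   0.04]
209 [ 2.81  0.04 -0.59  0.04]
202 [ 4.21  0.13 -0.87  0.04]
195 [ 5.61  0.25 -1.14  0.04]
188 [ 7.01  0.4  -1.39  0.04]
181 [ 8.41  0.59 -1.62  0.04]
174 [ 9.81  0.8  -1.83  0.04]
167 [11.21  1.03 -2.01  0.04]
163 [12.01  1.18 -2.1   0.04]
160 [12.61  1.29 -2.16  0.04]
158 [13.01  1.37 -2.2   0.04]
```

jog_arm:
  plan:
    - [0,0,0.7,-0.01,-0.15,0.04,40]
    - [0,0,1.4,-0.02,-0.3,0.04,40]
    - [0,0,2.1,0.01,-0.45,0.04,40]
    - [0,0,2.8,0.04,-0.59,0.04,40]
    - [0,0,3.5,0.08,-0.73,0.04,40]
    - [0,0,4.2,0.13,-0.87,0.04,40]
    - [0,0,4.9,0.19,-1.0,0.04,40]
    - [0,0,5.6,0.25,-1.14,0.04,40]
    - [0,0,6.3,0.32,-1.27,0.04,40]
    - [0,0,7.0,0.4,-1.39,0.04,40]
    - [0,0,7.7,0.49,-1.51,0.04,40]
    - [0,0,8.4,0.59,-1.62,0.04,40]

```text
clock: 3.87
eef_pos: [516.1, 113.2, 30.4]
tcp_rot: [3.142, -0.001, 0.015]
force: [-1.1, -2.4, -0.6]
gripper_width: 0.427
```

```bash
python3 -c "
from h import *
A[:]=613,115
for p in (181,174,170,167,163,160,158,156): print(p,lev(p,30,97))
print(manip.read_state()['force'],manip.read_state()['joints'])"
```

```text
181 [-0.02 -0.   -0.    0.01]
174 [ 1.38  0.02 -0.3   0.01]
170 [ 2.18  0.04 -0.46  0.01]
167 [ 2.78  0.07 -0.59  0.01]
163 [ 3.58  0.12 -0.75  0.01]
160 [ 4.18  0.16 -0.87  0.01]
158 [ 4.58  0.19 -0.95  0.01]
156 [ 4.98  0.22 -1.03  0.01]
[-1.12250037 -2.38929676 -0.63496395] [-0.11349176  0.43440006 -0.27212424  2.06052959  0.18451563  0.66779567
 -2.06217731]
```

jog_arm:
  plan:
    - [0,0,0.7,0.01,-0.15,0.01,40]
    - [0,0,1.4,0.02,-0.3,0.01,40]
    - [0,0,2.1,0.04,-0.45,0.01,40]
    - [0,0,2.7,0.07,-0.58,0.01,40]
    - [0,0,2.7,0.09,-0.68,0.01,40]
    - [0,0,2.7,0.11,-0.76,0.01,40]
    - [0,0,2.7,0.11,-0.82,0.01,40]
    - [0,0,2.7,0.11,-0.82,0.01,40]

```text
clock: 4.53
eef_pos: [519.9, 146.7, 29.2]
tcp_rot: [-3.141, -0.001, -0.215]
force: [0.3, -0.5, 0.1]
gripper_width: 0.424
```

```bash
python3 -c "
from h import *
s=manip.read_state();print(s['eef_pos'],s['force'],s['joints'][6])
s=manip.grab_frame('side');t=manip.grab_frame('top')
a=cv2.resize(s[180:270,255:345],(400,400),interpolation=2);b=cv2.resize(t[170:250,240:320],(400,400),interpolation=2)
cv2.imwrite('pics/c2.png',np.hstack([a,b]))"
```

```text
[519.88230406 146.70132682  29.16404161] [ 0.32105706 -0.45604749  0.07357237] -2.3174456659649927
```

View pics/c2.png

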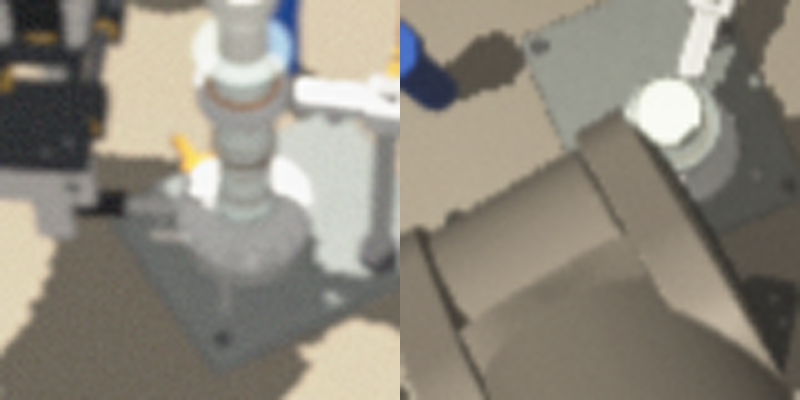

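The lever is now beside the fingers on the robot's side, with no stop force yet. I'll push on in small steps until the stop answers.

jog_arm:
  plan:
    - [0,0,0,0,-0.04,0,40]
    - [0,0,0,0,-0.08,0,40]
    - [0,0,0,0,-0.1,0,40]
    - [0,0,0,0,-0.1,0,40]

```text
clock: 4.97
eef_pos: [520.0, 148.9, 28.5]
tcp_rot: [3.14, 0.001, -0.217]
force: [-2.2, -6.6, 4.1]
gripper_width: 0.424
```

```bash
python3 -c "
from h import *
s=manip.read_state();print(s['eef_pos'],s['force'],s['joints'][6])"
```

```text
[520.00673866 148.91852492  28.53567615] [-2.17324437 -6.55194207  4.14959258] -2.3248359421437597
```

jog_arm:
  plan:
    - [0,0,0,0,-0.05,0,40]
    - [0,0,0,0,-0.08,0,40]
    - [0,0,0,0,-0.08,0,40]
    - [0,0,0,0,-0.08,0,40]

```text
clock: 5.3
eef_pos: [520.1, 149.4, 28.3]
tcp_rot: [3.137, 0.002, -0.219]
force: [-4.0, -20.0, 11.4]
gripper_width: 0.428
```

```bash
python3 -c "
from h import *
s=manip.read_state();print(s['eef_pos'],s['force'],s['joints'][6])"
```

```text
[520.0907126  149.37147989  28.34932433] [ -4.02299244 -19.96590064  11.3887464 ] -2.329788245437762
```

The stop answered with 20 N at the predicted spot. I'm backing off within the slack and rising clear.

jog_arm:
  plan:
    - [0,0,0,0,0.15,0,40]
    - [0,0,0,0,0.35,0,42]
    - [0,0,0,0,0.4,0,44]
    - [0,0,0,0,0.4,-0.7,44]
    - [0,0,0,0,0.4,-1.7,44]
    - [0,0,0,0,0.4,-2.7,60]
    - [0,0,0,0,0.4,-3.7,70]
    - [0,0,-3,0,0.4,-4.7,70]
    - [0,0,-6,0,0.4,-5.7,70]
    - [0,0,-6,0,0.4,-5.7,70]
    - [0,0,-6,0,0.4,-5.7,70]

```text
clock: 6.22
eef_pos: [518.7, 138.2, 259.5]
tcp_rot: [-3.142, -0.005, 0.29]
force: [-0.1, -0.2, -1.0]
gripper_width: 0.746
```

```bash
python3 -c "
from h import *
s=manip.read_state();print(s['eef_pos'],s['force'],s['joints'])
s=manip.grab_frame('side');t=manip.grab_frame('top')
a=cv2.resize(s[160:270,255:365],(400,400),interpolation=2);b=cv2.resize(t[150:250,240:340],(400,400),interpolation=2)
cv2.imwrite('pics/c3.png',np.hstack([a,b])); print(pix('side',[613-83.1,115+18,44]),pix('side',[550,56,44]))"
```

```text
[518.65356862 138.22409431 259.46872411] [-0.10982478 -0.15598272 -0.99030633] [-0.10551127  0.16730558 -0.30958679  1.83815178  0.05650359  1.13946487
 -1.71559332]
[273.46943475 224.77632745] [284.82252398 250.2610432 ]
```

View pics/c3.png

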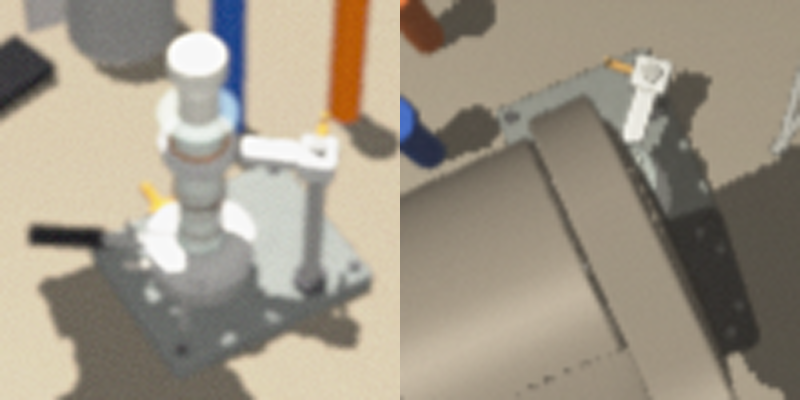

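The grip now sits at side pixel (273.4,224.9), against (273.5,224.8) predicted for fully locked, so the ring is locked. Next I move over the knob.

```bash
python3 -c "
from h import *
print(go([613.5,115.2,245],0.3),go([613.5,115.2,188],0.3))"
```

```text
[-0.15  2.14  1.22  0.3 ] [-0.15  2.14  1.22  1.73]
```

jog_arm:
  plan:
    - [0,0,0,0.7,0.4,0,70]
    - [0,0,0,1.4,0.8,0.1,70]
    - [0,0,0,1.9,1.08,0.2,70]
    - [0,0,0,2.14,1.22,0.3,70]
    - [0,0,0,2.14,1.22,0.3,70]
    - [0,0,0,2.14,1.22,0.3,70]
    - [0,0,0,2.14,1.22,0.3,70]

```text
clock: 6.9
eef_pos: [612.2, 115.4, 244.6]
tcp_rot: [-3.141, 0.001, 0.283]
force: [-0.1, 0.2, -0.4]
gripper_width: 0.746
```

```bash
python3 -c "
from h import *
s=manip.read_state();print(s['eef_pos'],s['tcp_rot'],s['force'])
print(go([613.5,115.2,188],s['tcp_rot'][2]))
s=manip.grab_frame('side')
cv2.imwrite('pics/c4.png',cv2.resize(s[110:270,230:390],(640,640),interpolation=2)[:600])"
```

```text
[612.23542182 115.38165691 244.59412374] [-3.14119449e+00  6.08177188e-04  2.82742332e-01] [-0.13131001  0.24523693 -0.38886518]
[-0.    0.03  0.01  1.41]
```

View pics/c4.png

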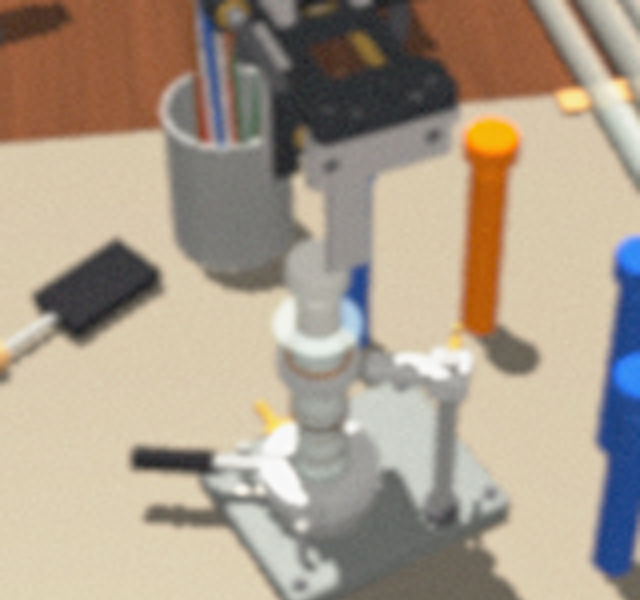

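The knob is between the fingers: the near finger is at (345,215) and the knob at (318,268) in the crop. The lever is untouched. Descending around the knob.

jog_arm:
  plan:
    - [0,0,0,0.02,0.0,0.4,70]
    - [0,0,0,0.02,0.0,0.8,60]
    - [0,0,0,0.02,0.0,1.2,50]
    - [0,0,0,0.02,0.0,1.41,42]
    - [0,0,0,0.02,0.0,1.41,40]
    - [0,0,0,0.02,0.0,1.41,40]
    - [0,0,0,0.02,0.0,1.41,40]
  squeeze: 8

```text
clock: 7.53
eef_pos: [614.4, 115.2, 189.4]
tcp_rot: [3.142, -0.001, 0.283]
force: [1.1, -0.4, -0.1]
gripper_width: 0.43
```

jog_arm:
  plan:
    - [0,0,0,0,0,0,36]
    - [0,0,0,0,0,0,34]
    - [0,0,0,0,0,0,32]
    - [0,0,0,0,0,0,30]
    - [0,0,0,0,0,0,28]
    - [0,0,0,0,0,0,28]
    - [0,0,0,0,0,0,28]
    - [0,0,0,0,0,0,28]
  squeeze: 8

```text
clock: 8.2
eef_pos: [614.4, 115.6, 189.1]
tcp_rot: [-3.141, -0.001, 0.284]
force: [-1.2, 3.0, 6.3]
gripper_width: 0.361
```

```bash
python3 -c "
from h import *
s=manip.read_state();print(s['eef_pos'],s['tcp_rot'],s['force'],s['wrist_torque'],s['gripper_width']*94)"
```

```text
[614.42424848 115.61948662 189.14065921] [-3.14102453e+00 -1.35417630e-03  2.83713923e-01] [-1.16518003  3.00771303  6.25816872] [ 0.78951053  0.49980744 -0.06695672] 33.91186627277745
```

jog_arm:
  plan:
    - [0,0,0,0,-0.01,0,28]
    - [0,0,0,0,-0.01,0,28]
    - [0,0,0,0,-0.01,-0.05,28]
    - [0,0,0,0,-0.01,-0.1,28]
    - [0,0,0,0,-0.01,-0.15,28]
    - [0,0,0,0,-0.01,-0.2,28]
    - [0,0,0,0,-0.01,-0.2,28]
  squeeze: 15

```text
clock: 8.78
eef_pos: [614.1, 115.5, 196.7]
tcp_rot: [-3.141, -0.0, 0.283]
force: [-0.2, 2.6, 0.7]
gripper_width: 0.357
```

```bash
python3 -c "
from h import *
s=manip.read_state();print(s['eef_pos'],s['tcp_rot'],s['force'],s['wrist_torque'],s['gripper_width']*94)"
```

```text
[614.08182614 115.46297667 196.6596161 ] [-3.14140456e+00 -3.75896884e-04  2.83389752e-01] [-0.24359639  2.55091743  0.65621312] [ 0.75092386  0.11687434 -0.00545811] 33.576926149337254
```

jog_arm:
  plan:
    - [0,0,0,0,-0.01,-0.08,28]
    - [0,0,0,0,-0.02,-0.17,28]
    - [0,0,0,0,-0.02,-0.26,28]
    - [0,0,0,0,-0.02,-0.35,28]
    - [0,0,0,0,-0.02,-0.44,28]
    - [0,0,0,0,-0.02,-0.53,28]
    - [0,0,0,0,-0.02,-0.62,28]
    - [0,0,0,0,-0.02,-0.71,28]
    - [0,0,0,0,-0.02,-0.8,28]
    - [0,0,0,0,-0.02,-0.88,28]
    - [0,0,0,0,-0.02,-0.9,28]
    - [0,0,0,0,-0.02,-0.9,28]

```text
clock: 9.78
eef_pos: [613.9, 116.1, 232.5]
tcp_rot: [-3.142, -0.0, 0.283]
force: [-0.3, 1.3, -0.2]
gripper_width: 0.357
```

```bash
python3 -c "
from h import *
s=manip.read_state();print(s['eef_pos'],s['tcp_rot'],s['force'],s['wrist_torque'],s['gripper_width']*94)
print('expect line/foot px',pix('side',[613.5,115,97.3]),pix('side',[613.5,115,52]))
s=manip.grab_frame('side')
cv2.imwrite('pics/c5.png',cv2.resize(s[145:245,260:360],(600,600),interpolation=2))"
```

```text
[613.8642119  116.07835892 232.51633513] [-3.14158435e+00 -3.77012669e-04  2.83318732e-01] [-0.26404045  1.3164401  -0.23865166] [ 0.05145639 -0.02538214 -0.00202293] 33.601045235672004
expect line/foot px [309.47205201 212.16824542] [309.69271376 224.91488695]
```

View pics/c5.png

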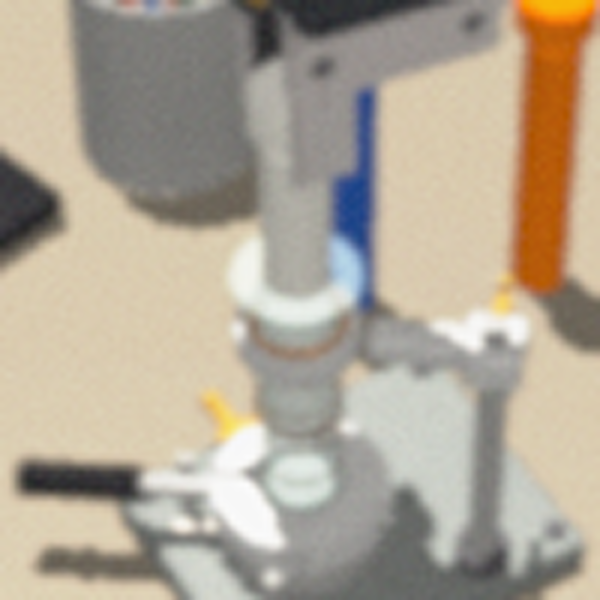

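The plunger is drawn, its foot close to the heavy ring at crop (300,430). The TCP has risen 43.4 mm. I'm adding the last 2 mm and settling.

jog_arm:
  plan:
    - [0,0,0,0,-0.01,-0.03,28]
    - [0,0,0,0,-0.01,-0.05,28]
    - [0,0,0,0,-0.01,-0.05,28]
    - [0,0,0,0,-0.01,-0.05,28]
    - [0,0,0,0,-0.01,-0.05,28]
    - [0,0,0,0,-0.01,-0.05,28]
    - [0,0,0,0,-0.01,-0.05,28]
    - [0,0,0,0,-0.01,-0.05,28]

```text
clock: 10.5
eef_pos: [613.6, 116.4, 234.2]
tcp_rot: [-3.142, 0.0, 0.283]
force: [0.3, -0.6, -1.2]
gripper_width: 0.358
```

```bash
python3 -c "
from h import *
s=manip.read_state();print(s['clock'],s['eef_pos'],s['tcp_rot'],s['force'],s['wrist_torque'],s['gripper_width']*94)
c=-manip.camera_model('side')['R'].T@manip.camera_model('side')['t']; d=c[:2]-A;d/=np.hypot(*d)
k=12
f=lambda p:((p-[290,192])*k).round()
for r,z in((16.5,97.3),(12.5,97.3),(12.5,90),(12.5,52),(16.5,133.3),(16.5,115.3)): print(r,z,f(pix('side',[*(A+d*r),z])))
im=np.mean([manip.grab_frame('side') for _ in range(8)],0).astype(np.uint8)
cv2.imwrite('pics/c6.png',cv2.resize(im[192:242,290:340],(600,600),interpolation=2))
print(manip.read_state()['eef_pos'])"
```

```text
10.5 [613.64912282 116.43536194 234.21034019] [-3.14152167e+00  7.54231729e-07  2.83343612e-01] [ 0.26588338 -0.55222659 -1.21209989] [-0.05332543 -0.02152606 -0.06714542] 33.61851003161704
16.5 97.3 [232. 310.]
12.5 97.3 [232. 293.]
12.5 90 [232. 318.]
12.5 52 [235. 446.]
16.5 133.3 [230. 181.]
16.5 115.3 [231. 246.]
[613.68925838 116.45246127 234.28380625]
```

View pics/c6.png

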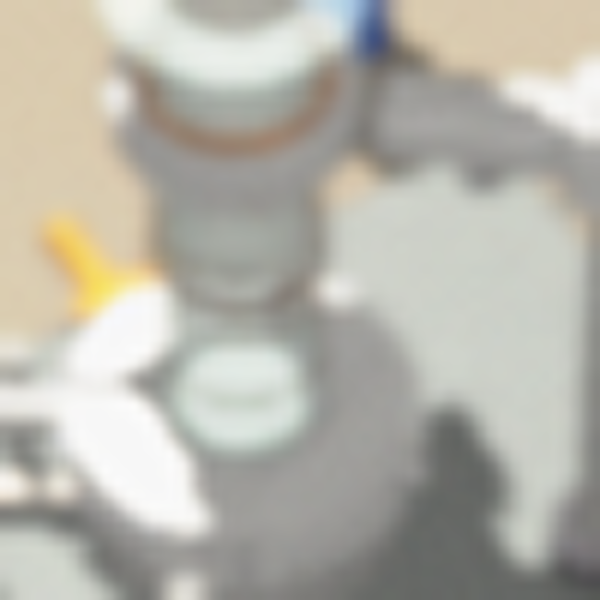

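The heavy ring's front is at crop (235,305), and the rod's lower edge is at about 295 (293 predicted if level). The tool rose 45.1 mm of 45.3, side force is about 0.5 N, and the weight hangs in the grip. Handing in.

```bash
python3 -c "
from rig import manip
print(manip.hand_in())"
```

```text
the job is handed in; nothing more can be done
None
```

I locked the ring, drew the plunger up to the heavy half-way line, and handed the job in at about 11 s on the robot's clock, still holding the plunger there. The hand-in reported no verdict.

- **Lock ring:** I swung the lever clockwise until the stop answered with about 20 N. The grip then showed at side pixel (273.4, 224.9), against (273.5, 224.8) predicted for fully locked. Later pictures showed it still there.
- **Plunger height:** I gripped the frosted knob at 15 N and raised the tool 45.1 mm of the 45.3 mm needed. In the enlarged picture the rod's lower end matches the predicted line height to roughly a millimetre. That view is blurred through the glass, so the tool's rise is the better evidence.
- **Hold:** At the last check, sideways force was about 0.6 N and the downward pull about 1.2 N, which fits the plunger hanging freely. The tool was vertical.
- **Side force early on:** It was about 3 N just after gripping, and I eased it out by shifting the tool about 1.5 mm.
- **Other things on the bench:** I kept the arm well clear of them but did not measure them again at the end.

No check failed or disagreed.

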